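# Hang the weight basket and hold the spring-return selector at its third stop

### The job

Hang the weight basket by its handle on the twin hook of the load stand and let go of it; then take the black knob on the selector console and turn it clockwise (seen from above), counting the clicks, to the third stop from rest, never going on to the fourth. The knob springs back if released, so finish still gripping it at the third stop, with the basket hanging on both prongs. Do not knock the other things about.

Things in the scene. Friction and masses are not known exactly. Their poses are not given: they have to be found in the camera images.
- basket_bar (a point): Middle of the basket's handle bar: a straight level round bar 10 mm thick, 132 long, along y, its centre line 150 above the tray's underside. x lies across the bar, z up. Half-way round is the same: the basket is symmetric
- basket: Weight basket, loose, about 0.35 kg, starts standing on the table: steel tray 96 (x) x 122 (y) x 42 high with two fixed disc weights. A rigid arch of 10 mm round bar rises from the middle of its short ends (uprights at y = +-66) to the handle bar; clear gap of 103 between tray rim and bar. Origin under the tray's middle
- hook_saddle (a point): Saddle of the twin hook: half-way between its two prongs, on their centre line, 230 above the table. Prongs: 8 mm round bars at y = +-38; from the column they slope down by 12 over 90 to x = 0 here, then turn up to tips at x = -17, tops 28 above this point. x points from the tips to the column. A hung bar lies along y, its centre line 9 above this point
- stand: Load stand, fixed; axes as the saddle's, origin on the table under the saddle. Pink base plate x = +63 to +153, y = +-60, 14 thick; column at x = +108, radius 14; crosspiece x = +89 to +109, top 253 above the table. The handle comes in towards +x, bar above the tips, uprights outside the prongs, tray below them, then is lowered behind the tips
- knob_grip (a point): Grip point of the black selector knob, on its vertical axis, 84 mm above the table: centre of an upright grip bar 44 long (x), 14 thick (y), 34 high (17 above and below this point) on a disc 48 across. The frame turns with the knob; its -x end carries the white pointer
- console: Selector console, fixed: pink box 135 (x) x 150 (y) x 55 high, origin on the table under the knob's axis. White strokes on its top round the knob mark rest (at -x) and the five stops
- knob (a joint): Knob angle, rad: 0 at rest (a hard stop), grows clockwise seen from above. Stops every 22.5 degrees (0.393): the third at 1.178, the fourth 1.571, end of travel 1.963. Turning it takes 0.12-0.14 N m half-way between stops and only 0.02-0.04 N m at each stop; a spring drives it back to 0 when let go
- tape_mid (a point): roll of white tape lying flat, 90 across, 25 high; point at its centre (a loose bystander)
- driver_grip (a point): screwdriver lying on the table; point on its handle (a loose bystander)
- specimen_center (a point): grey concrete test cylinder standing upright, 44 across, 50 high; point at its centre (a loose bystander)
- eyebolt_mid (a point): steel lifting eye standing on its round foot, 38 across, about 51 high; point half-way up (a loose bystander)
- spray_mid (a point): red spray can, 52 across, 140 high; point half-way up (a loose bystander)
- pencup_mid (a point): wooden pen cup with pens, 60 across, 85 high (pens to about 135); point half-way up (a loose bystander)
Things that resemble listed ones, but are neither listed nor needed, are in the scene too. Leave any yellow look-alike of the basket alone.

How it is judged:
By the outcome, as a careful person would: the job done as asked, in the order asked, and still so for the second after the job is handed in, while the arm keeps its last pose, push and grip.
It also fails if it takes over 53 s, if anything falls off the work surface, if the arm or the gripper's body presses on something with over 40 N, if the wrist force passes 120 N, or if a joint passes its speed limit or range.

### The arm

A 6-joint arm with a two-finger parallel gripper is mounted at the origin on the work surface. World frame = base frame: x ahead of the robot, y to its left, z up, the work surface at z = 0. Lengths are in m, angles in rad, forces in N, time in s.
With the tool pointing down it reaches from about 0.35 to 0.975 m from the base axis. Payload 4.9 kg.
Tool frame: the origin (TCP) lies on the centre line of the jaws, within the pads' length; the fingertips stand 17 mm ahead of it and the grasp point (between the pads) lies 2 mm behind it (ctrl.tcp_to_tips is the x of the fingertips in the tool frame, in m); x points along the fingers, z is the direction in which the jaws open and shut, and the axes are right-handed (so a half turn about x gives the same grasp; the last joint's range is limited). The gripper opens to 85 mm and grips with 20 to 120 N. Pads are 22 mm wide; open, the fingers measure 114 mm over their backs; the gripper's body (76 mm by 85 mm) begins 54 mm behind the grasp point. The pads swing forward as they close: fully open they stand 13 mm farther back than shut.
Start: joints at [1.012, 0.053, 1.613, -0, 1.476, -0.119], TCP at [0.266, 0.566, 0.248] pointing down, gripper open.
Joint ranges: [-3.01, 3.01], [-1.01, 2.22], [0.06, 2.58], [-1.02, 4.17], [0.09, 2.62], [-3.14, 3.14]. Speed limits (rad/s): [2.57, 2.57, 3.14, 3.14, 3.14, 3.14].

### API

Orientations are given as a rotation vector (axis times angle).
In Python, from station import ctrl, cams, finder gives the robot as it stands.
- The arm moves only by the tool step_arm, never from a script. Its argument "moves" is a list of rows, each a list of 3 entries, a list of its own where there are three numbers: the shift along the tool's x, y, z in cm, then the turn, a rotation vector about the tool's x, y, z in degrees, then the opening, from 0 (shut) to 1 (fully open). A call has exactly 10 rows; each row is the pose to reach, as a shift and turn from the pose measured when the call began, along the tool's axes at that moment; what a row does not reach only later rows make up. A row lasts 1/12 s, in which the tool goes at most 41.7 mm and 7.16 degrees, less where a joint would pass 70% of its speed; a pose out of reach is approached as far as the arm can. A call with a gripper value outside its range is refused whole. The fingers move at their own pace and stop on an object; "grip_force" is the grip in N (left out, the last holds). Time passes only in rows, so rows that repeat a pose let the fingers close, or fill a call up. It gives the time, the measured TCP pose, the force and the opening at its end, in the units of the state.
- ctrl.get_obs(): the state, without advancing time (a new reading comes with each control period).
- cams.get_image(name): name is "scene" or "top" or "wrist"; returns a dict with "pixels" (420x560x3 uint8, blue, green, red), "fx", "fy", "cx", "cy" (pixels), "position" and "attitude" of the camera in the world. Camera axes: x right, y up, looking along -z (the intrinsics and any distortion apply to the point x, -y, -z); pixel columns grow to the right and rows downward; lengths in m; the calibration is good to about 2 mm. A picture is of the moment at which its call begins. There is no depth.
- ctrl.finish_job(): hands the job in, once; it reports no verdict.
Trained networks look in the newest picture that a camera, given by its name, has taken for a name from the list of things; names that differ only in an ending like _2 or _b are one class to them, and where a whole thing is asked for, a point or a joint stands for the part that bears it (a point fixed in the world has none). Each returns a list of dicts, best first, with "conf" (0 to 1); they miss things now and then, are a little off and sometimes report something else, mostly with a low value. They report only what shows in the picture. A call takes as long as a camera call. They do not tell look-alikes from the thing itself.
- finder.find_in(camera, name): "at" ([column, row] in pixels, amid what is visible of it).
- finder.regions_of(camera, name): "region" (420x560 bool, what is visible of it) and "at" ([column, row] in pixels, amid what is visible of it).
- finder.tip_of(camera, name): "at" ([column, row] in pixels: a listed point, or the origin of a listed thing).
The state is a dict: "t": time; "q": joint angles; "dq": joint speeds; "effort": joint torques, N m; "tool_pos": TCP position; "tool_rot": TCP orientation; "contact_force": force on the tool from outside, world axes, zero at the start; "wrist_torque": the same for the moment, N m; "opening": finger opening in m.
Only numpy, scipy, OpenCV 4.12 (cv2) and the standard library are available. Lean on these libraries where they do the work, as an engineer would, in place of code of your own. Each camera call takes 0.05 s, during which the arm holds its last target. There are 200 camera calls.

## Working session

There is one attempt and no reset: what is moved stays moved. The work goes in short steps, Python scripts to look and compute and a tool call to move; the robot and the scene stay as the last step left them, time stands still between calls to the robot, and variables do not carry over. Pictures are saved under pics/ and viewed, on a budget of 10 in all, crops included, one or two more only if the job needs it, and the job is handed in when it is done.

Besides the shell and the picture viewer there is one more tool, called after "Request:" by a JSON object that holds its "method" and its "body". step_arm: Moves the arm, as the interface text tells. Its arguments: {"type":"object","properties":{"moves":{"type":"array"},"grip_force":{"type":"number"}},"required":["moves"]}

```bash
ls; mkdir -p pics
cat > h.py <<'E'
import numpy as np, cv2
from scipy.spatial.transform import Rotation as R
from station import ctrl, cams, finder
def att(c):
    a=np.array(c["attitude"],float)
    return a if a.shape==(3,3) else (R.from_rotvec(a).as_matrix() if a.size==3 else R.from_quat(a).as_matrix())
def ray(c,px):
    d=np.array([(px[0]-c["cx"])/c["fx"],-(px[1]-c["cy"])/c["fy"],-1.0])
    return np.array(c["position"]),att(c)@d
def onz(c,px,z):
    p,d=ray(c,px); return p+d*(z-p[2])/d[2]
def proj(c,P):
    v=att(c).T@(np.array(P)-np.array(c["position"])); return np.array([c["cx"]+c["fx"]*v[0]/-v[2],c["cy"]-c["fy"]*v[1]/-v[2]])
def tri(rs):
    A=np.zeros((3,3));b=np.zeros(3)
    for p,d in rs:
        d=d/np.linalg.norm(d);M=np.eye(3)-np.outer(d,d);A+=M;b+=M@p
    return np.linalg.solve(A,b)
def tool():
    s=ctrl.get_obs(); return np.array(s["tool_pos"]),R.from_rotvec(s["tool_rot"])
E
python3 - <<'E'
from h import *
ims={}
for n in("scene","top"):
    c=cams.get_image(n);ims[n]=c;cv2.imwrite(f"pics/{n}0.png",c["pixels"])
    print(n,{k:v for k,v in c.items() if k!="pixels"})
    for k in ["basket_bar","hook_saddle","knob_grip","basket","stand","console","tape_mid","driver_grip","specimen_center","eyebolt_mid","spray_mid","pencup_mid"]:
        print(k,[(np.round(r["at"]).astype(int).tolist(),round(r["conf"],2)) for r in finder.tip_of(n,k)])
s=ctrl.get_obs();print(s)
E
```

```text
pics
scene {'fx': 396.55102424749305, 'fy': 396.55102424749305, 'cx': 288.03079194624036, 'cy': 215.18084729758877, 'position': array([1.03829998, 0.13108884, 0.87512789]), 'attitude': array([0.46518423, 0.60992745, 1.76611701])}
basket_bar [([224, 111], 0.96), ([316, 212], 0.87), ([438, 152], 0.58)]
hook_saddle []
knob_grip [([420, 292], 0.58)]
basket [([229, 150], 0.83), ([311, 248], 0.55)]
stand []
console []
tape_mid []
driver_grip [([198, 192], 0.82), ([143, 202], 0.25)]
specimen_center [([252, 288], 0.68)]
eyebolt_mid [([309, 290], 0.8), ([280, 345], 0.72), ([197, 191], 0.66)]
spray_mid [([230, 331], 0.81), ([314, 214], 0.5)]
pencup_mid []
top {'fx': 446.32815307806476, 'fy': 446.32815307806476, 'cx': 277.0713981289251, 'cy': 215.79840005291197, 'position': array([0.38098535, 0.00468262, 1.22514045]), 'attitude': array([ 0.05328393, -0.0989426 , -1.56725909])}
basket_bar [([250, 222], 0.91), ([390, 349], 0.76), ([136, 347], 0.74)]
hook_saddle [([399, 170], 0.64)]
knob_grip [([149, 180], 0.56)]
basket [([376, 338], 0.86), ([147, 338], 0.76), ([254, 229], 0.75)]
stand [([157, 187
[... 237 characters left out ...]
65)]
pencup_mid [([252, 124], 0.72)]
{'t': 1.3, 'q': array([ 1.01200942e+00,  5.26959317e-02,  1.61293871e+00,  1.26868730e-05,
        1.47601127e+00, -1.18997777e-01]), 'dq': array([-2.41801888e-04,  1.53845247e-03, -7.35744984e-04,  1.11000969e-03,
       -2.79054561e-04,  1.25295970e-05]), 'effort': array([ 2.97398547e-04, -3.93686092e+01, -3.70451438e+01, -1.08989536e-04,
        5.67021834e-04, -8.96596930e-06]), 'tool_pos': array([0.2660684 , 0.56549632, 0.24828295]), 'tool_rot': array([-0.87946338,  1.38579145,  0.87944434]), 'contact_force': array([-1.02271824,  0.04485099,  0.18395548]), 'wrist_torque': array([ 0.07976616, -0.01055049,  0.00201262]), 'opening': 0.08517775737081097}
```

View pictures.

```bash
python3 - <<'E'
import cv2,numpy as np
a=cv2.imread("pics/scene0.png");b=cv2.imread("pics/top0.png")
E
echo
```

```text
(no output)
```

View pics/scene0.png

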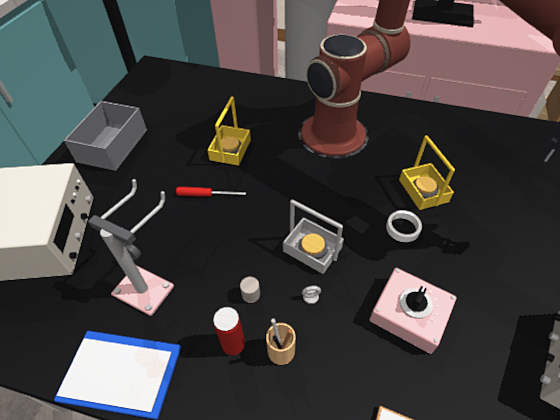

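View pics/top0.png

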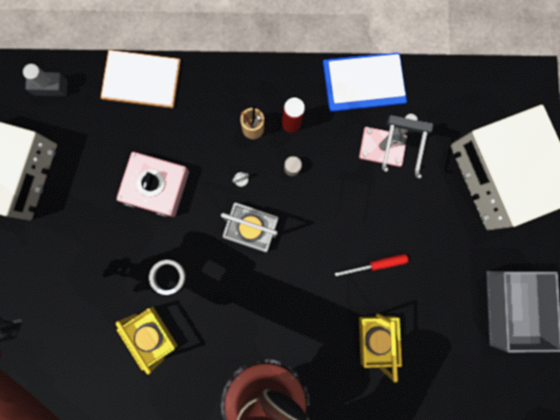

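Run:
```python
from h import *
a=cv2.imread("pics/scene0.png");b=cv2.imread("pics/top0.png")
def crop(im,x,y,w,h,s=4):
    o=cv2.resize(im[y:y+h,x:x+w],None,fx=s,fy=s,interpolation=cv2.INTER_CUBIC)
    for k in range(0,w,10): cv2.line(o,(k*s,0),(k*s,6 if k%50 else 14),(0,255,0),1)
    for k in range(0,h,10): cv2.line(o,(0,k*s),(6 if k%50 else 14,k*s),(0,255,0),1)
    cv2.putText(o,f"{x},{y}",(20,25),0,.5,(0,255,255),1);return o
m=np.vstack([np.hstack([crop(b,350,105,100,75),crop(a,80,170,100,75)]),np.hstack([crop(b,205,190,100,75),crop(b,105,145,100,75)])])
cv2.imwrite("pics/m1.png",m)
T=cams.get_image("top");S=cams.get_image("scene")
bar=tri([ray(T,(250,222)),ray(S,(316,212))]);print("bar",bar,proj(T,bar),proj(S,bar))
k=tri([ray(T,(149,180)),ray(S,(420,292))]);print("knob",k,proj(T,k),proj(S,k), onz(T,(149,180),.084),onz(S,(420,292),.084))
print("saddle top",onz(T,(399,170),.23))
for z in(0.15,0.145):
  print(onz(T,(250,222),z),onz(S,(316,212),z))
print({n:onz(T,p,z).round(3) for n,p,z in [("spec",(293,166),.025),("eye",(240,178),.025),("spray",(292,116),.07),("cup",(252,124),.042),("tape",(165,278),.0125),("driver",(387,264),.012)]})
for d in("basket_bar","knob_grip"):
  for n,c in(("top",T),("scene",S)): print(d,n,[(np.round(r["at"],1).tolist(),round(r["conf"],2)) for r in finder.tip_of(n,d)])
```

```text
bar [0.46941094 0.03955933 0.15886828] [249.55636918 222.07739612] [315.53457188 211.97028668]
knob [0.57978041 0.29717983 0.10350332] [148.3591182  180.00232946] [419.23734792 291.94370894] [0.58325276 0.30063322 0.084     ] [0.56787745 0.30300696 0.084     ]
saddle top [ 0.58380397 -0.30255475  0.23      ]
[0.47033711 0.03878132 0.15      ] [0.46216005 0.03949561 0.15      ]
[0.47075265 0.0389399  0.145     ] [0.45818737 0.03886404 0.145     ]
{'spec': array([ 0.635, -0.074,  0.025]), 'eye': array([0.601, 0.071, 0.025]), 'spray': array([ 0.76 , -0.068,  0.07 ]), 'cup': array([0.746, 0.039, 0.042]), 'tape': array([0.331, 0.269, 0.012]), 'driver': array([ 0.368, -0.33 ,  0.012])}
basket_bar top [([251.7, 223.9], 0.9), ([392.0, 351.3], 0.72), ([135.4, 348.2], 0.64)]
basket_bar scene [([312.7, 213.8], 0.9), ([439.3, 151.5], 0.84), ([225.8, 110.3], 0.65)]
knob_grip top [([148.1, 177.3], 0.68)]
knob_grip scene [([422.3, 294.0], 0.73)]
```

View pics/m1.png

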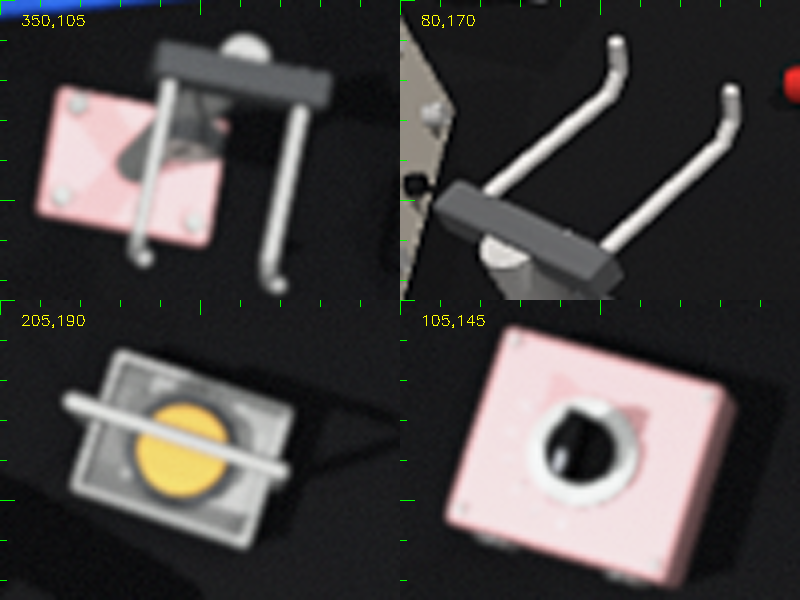

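```bash
cat > fit.py <<'E'
from h import *
from scipy.optimize import least_squares
def W(p,P):
    c,s=np.cos(p[2]),np.sin(p[2]);P=np.array(P)/1000
    return np.array([p[0]+c*P[0]-s*P[1],p[1]+s*P[0]+c*P[1],P[2]])
def fit(obs,p0):
    f=lambda p:np.concatenate([proj(c,W(p,P))-px for c,P,px in obs])
    r=least_squares(f,p0,loss="soft_l1");return r.x,f(r.x).reshape(-1,2).round(1)
E
python3 - <<'E'
from fit import *
T=cams.get_image("top");S=cams.get_image("scene")
o=[(T,(-17,38,256),(385.5,169.5)),(T,(-17,-38,256),(419.5,176.2)),(T,(-1,38,230),(384.2,166.8)),(T,(-1,-38,230),(417.5,172)),(T,(89,38,242),(392,126.2)),(T,(89,-38,242),(425,132)),
 (T,(153,60,14),(365.5,127)),(T,(63,60,14),(359.5,158)),(T,(63,-60,14),(402,166.2)),
 (S,(-17,-38,256),(134,180)),(S,(-17,38,256),(162.8,192.5)),(S,(0,-38,230),(133.8,192.5)),(S,(0,38,230),(162,205))]
p,r=fit(o,[.58,-.3,-.19]);print("stand",p,np.degrees(p[2]),r.tolist())
o=[(T,(0,66,150),(222,215)),(T,(0,-66,150),(276.2,233)),(T,(48,61,42),(235,202.5)),(T,(48,-61,42),(278,217)),(T,(-48,-61,42),(266.8,252.5)),(T,(-48,61,42),(223,237.5)),(S,(0,0,150),(314,213))]
p,r=fit(o,[.46,.04,-.3]);print("basket",p,np.degrees(p[2]),r.tolist())
o=[(T,(67.5,75,55),(132.5,152)),(T,(67.5,-75,55),(188.2,167)),(T,(-67.5,75,55),(117,200)),(T,(-67.5,-75,0),(175,217))]
p,r=fit(o,[.58,.3,-.26]);print("console",p,np.degrees(p[2]),r.tolist())
p0,q=tool();print(p0,q.as_matrix().round(3))
w=cams.get_image("wrist");print(q.inv().apply(np.array(w["position"])-p0),w["fx"], (q.inv().as_matrix()@att(w)).round(2))
E
```

```text
stand [ 0.58821286 -0.30627579 -0.19252481] -11.030859090370722 [[0.6, 0.3], [0.1, 0.3], [0.0, -1.5], [-0.7, -0.2], [0.3, -0.2], [-0.1, 0.6], [-0.4, -0.2], [-0.0, -0.2], [-0.3, 0.0], [0.6, -0.5], [0.5, -1.0], [-0.8, 0.4], [-0.7, 0.0]]
basket [ 0.4654137   0.03975376 -0.32064206] -18.371436866176065 [[1.6, 0.4], [-0.7, -0.3], [-0.0, 0.4], [0.4, 0.4], [0.1, -0.8], [0.2, -0.4], [1.8, 0.1]]
console [ 0.57941715  0.2995377  -0.27803943] -15.930485881856622 [[0.2, -0.6], [-1.0, 0.0], [-0.2, -0.1], [1.1, 0.7]]
[0.26605746 0.56550885 0.24829637] [[-0.    -0.905  0.426]
 [-0.     0.426  0.905]
 [-1.     0.    -0.   ]]
[-0.12547012  0.07057608  0.00049459] 371.94620040782553 [[ 0.    0.28 -0.96]
 [-0.    0.96  0.28]
 [ 1.    0.    0.  ]]
```

```bash
cat >> h.py <<'E'
def plan(pos,zang=None,show=True):
    """shift (cm, tool axes) & turn (deg rotvec) to TCP pos with tool down, jaw axis at zang (deg, world)"""
    p,q=tool(); zx=np.radians(zang); z=np.array([np.cos(zx),np.sin(zx),0]);x=np.array([0,0,-1.]);y=np.cross(z,x)
    Q=R.from_matrix(np.column_stack([x,y,z]))
    sh=q.inv().apply(np.array(pos)-p)*100; t=(q.inv()*Q).as_rotvec(degrees=True)
    if show: print("shift",sh.round(2),"turn",t.round(2))
    return sh,t
E
python3 -c "
from h import *
plan((.465,.040,.25),-18.4)"
```

```text
shift [ -0.17 -40.37 -39.08] turn [83.2 -0.  -0. ]
```

Request:
{"method": "step_arm", "body": {"moves": [[[0,-3,-3],[6,0,0],1],[[0,-6,-6],[12,0,0],1],[[0,-9,-9],[19,0,0],1],[[0,-12,-12],[25,0,0],1],[[0,-15,-14.5],[31,0,0],1],[[0,-18,-17.5],[37,0,0],1],[[0,-21,-20.3],[43,0,0],1],[[0,-24,-23.2],[49,0,0],1],[[0,-27,-26],[55,0,0],1],[[0,-30,-29],[62,0,0],1]]}}

```text
t: 2.58
tool_pos: [0.4142, 0.1743, 0.2487]
tool_rot: [-0.034, 1.569, 0.035]
contact_force: [0.7, 0.0, -1.0]
opening: 0.0854
```

```bash
python3 -c "
from h import *
plan((.465,.040,.25),-18.4)"
```

```text
shift [ -0.13 -13.64   4.49] turn [20.91  0.07 -0.03]
```

Request:
{"method": "step_arm", "body": {"moves": [[[0,-2.5,0.8],[4,0,0],1],[[0,-5,1.7],[8,0,0],1],[[0,-7.5,2.5],[12,0,0],1],[[0,-10,3.3],[16,0,0],1],[[0,-12.5,4.1],[19,0,0],1],[[0,-13.6,4.5],[20.9,0,0],1],[[0,-13.6,4.5],[20.9,0,0],1],[[0,-13.6,4.5],[20.9,0,0],1],[[0,-13.6,4.5],[20.9,0,0],1],[[0,-13.6,4.5],[20.9,0,0],1]]}}

```text
t: 3.42
tool_pos: [0.4648, 0.0414, 0.2487]
tool_rot: [0.251, 1.555, -0.25]
contact_force: [0.0, -0.8, -0.1]
opening: 0.0854
```

Run:
```python
from h import *
w=cams.get_image("wrist");im=w["pixels"].copy()
print([(np.round(r["at"],1).tolist(),round(r["conf"],2),onz(w,r["at"],.15).round(4)) for r in finder.tip_of("wrist","basket_bar")])
p,q=tool();print(p)
for s in(-66,0,66):
    a=np.radians(-18.4);P=np.array([.4654-np.sin(a)*s/1000,.0398+np.cos(a)*s/1000,.15]);u=proj(w,P);print(s,u);cv2.drawMarker(im,tuple(int(v) for v in u),(0,0,255),0,10,1)
cv2.imwrite("pics/w1.png",im)
plan((.465,.040,.15),-18.4)
```

```text
[([283.9, 218.9], 0.87, array([0.4687, 0.0392, 0.15  ]))]
[0.46478039 0.04132213 0.24870929]
-66 [278.42586681 311.65628293]
0 [278.62768508 219.56832446]
66 [278.86357345 111.93446232]
shift [ 9.87 -0.13  0.05] turn [ 0.12  0.06 -0.05]
```

View pics/w1.png

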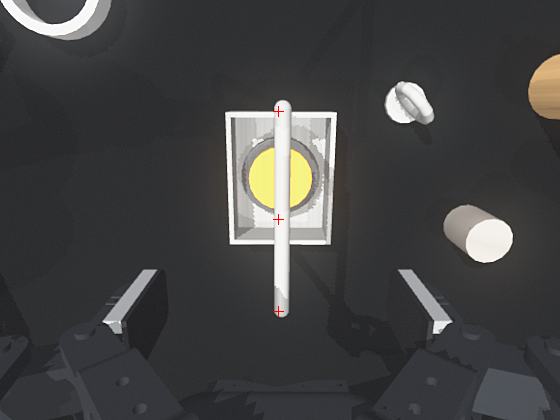

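Request:
{"method": "step_arm", "body": {"moves": [[[2.5,-0.1,0.25],[0,0,0],0.7],[[5,-0.1,0.25],[0,0,0],0.7],[[7.5,-0.1,0.25],[0,0,0],0.7],[[10,-0.1,0.25],[0,0,0],0.7],[[10.1,-0.1,0.25],[0,0,0],0.7],[[10.1,-0.1,0.25],[0,0,0],0.4],[[10.1,-0.1,0.25],[0,0,0],0],[[10.1,-0.1,0.25],[0,0,0],0],[[10.1,-0.1,0.25],[0,0,0],0],[[10.1,-0.1,0.25],[0,0,0],0]], "grip_force": 60}}

```text
t: 4.35
tool_pos: [0.4681, 0.0397, 0.15]
tool_rot: [0.251, 1.552, -0.249]
contact_force: [-1.9, 0.3, 6.6]
opening: 0.0078
```

Request:
{"method": "step_arm", "body": {"moves": [[[0,0,0],[0,0,0],0],[[0,0,0],[0,0,0],0],[[-1,0,0],[0,0,0],0],[[-2,0,0],[0,0,0],0],[[-4,0,0],[0,0,0],0],[[-6,0,0],[0,0,0],0],[[-8,0,0],[0,0,0],0],[[-10,0,0],[0,0,0],0],[[-12,0,0],[0,0,0],0],[[-13.5,0,0],[0,0,0],0]]}}

```text
t: 5.18
tool_pos: [0.4679, 0.0396, 0.288]
tool_rot: [0.251, 1.549, -0.249]
contact_force: [0.7, -0.1, -2.9]
opening: 0.0076
```

Run:
```python
from h import *
s=ctrl.get_obs();print(s["contact_force"],s["wrist_torque"],s["opening"],s["tool_pos"])
a=np.radians(-11.03);X=np.array([np.cos(a),np.sin(a),0]);sd=np.array([.5882,-.3063,0])
for d,z in((-.08,.283),(0.,.283)): print((sd+d*X).round(4)); plan(sd+d*X+[0,0,z],-11.03)
```

```text
[ 0.67673802 -0.0741984  -2.89857597] [ 0.0033116  -0.00507551  0.00453978] 0.007563317514995604 [0.46790131 0.03955034 0.28796275]
[ 0.5097 -0.291   0.    ]
shift [  0.52 -30.08  14.33] turn [-7.25  0.4  -0.12]
[ 0.5882 -0.3063  0.    ]
shift [  0.57 -29.07  22.27] turn [-7.25  0.4  -0.12]
```

Request:
{"method": "step_arm", "body": {"moves": [[[0,-0.8,0.4],[0,0,0],0],[[0,-2.5,1.2],[-0.5,0,0],0],[[0,-5,2.4],[-1,0,0],0],[[0,-8,3.8],[-2,0,0],0],[[0,-11,5.2],[-3,0,0],0],[[0,-14,6.7],[-4,0,0],0],[[0,-17,8.1],[-5,0,0],0],[[0,-20,9.5],[-6,0,0],0],[[0,-23,11],[-7,0,0],0],[[0,-25.5,12.1],[-7.2,0,0],0]]}}

```text
t: 6.02
tool_pos: [0.5022, -0.2435, 0.2874]
tool_rot: [0.153, 1.559, -0.152]
contact_force: [-0.1, 0.3, -2.4]
opening: 0.008
```

Request:
{"method": "step_arm", "body": {"moves": [[[0,-1.9,1.1],[0,0,0],0],[[0,-3,1.6],[0,0,0],0],[[0,-3.6,1.9],[0,0,0],0],[[0,-3.6,1.9],[0,0,0],0],[[0,-3.6,1.9],[0,0,0],0],[[0,-3.6,1.9],[0,0,0],0],[[0,-3.6,1.9],[0,0,0],0],[[0,-3.6,1.9],[0,0,0],0],[[0,-3.6,1.9],[0,0,0],0],[[0,-3.6,1.9],[0,0,0],0]]}}

```text
t: 6.85
tool_pos: [0.5139, -0.282, 0.2876]
tool_rot: [0.152, 1.559, -0.152]
contact_force: [0.1, 0.5, -1.4]
opening: 0.0077
```

Run:
```python
from fit import *
w=cams.get_image("wrist");im=w["pixels"].copy();sc=cams.get_image("scene");si=sc["pixels"].copy()
S=[.5882,-.3063,np.radians(-11.03)];p,q=tool();print(p,q.as_rotvec());a=S[2]
plan((.5097,-.291,.283),-11.03)
for c,i in((w,im),(sc,si)):
  for P in [(-17,38,258),(-17,-38,258),(0,38,230),(0,-38,230),(89,38,242),(89,-38,242)]:
    u=proj(c,W(S,P));print(P,u.round(0));cv2.drawMarker(i,tuple(int(v) for v in u),(0,0,255),0,8,1)
  b=p+[0,0,.002]
  for s in(-.066,0,.066):
    u=proj(c,b+s*np.array([-np.sin(a),np.cos(a),0]));cv2.drawMarker(i,tuple(int(v) for v in u),(0,255,0),0,8,1)
m=np.hstack([cv2.resize(im,(400,300)),cv2.resize(si[130:280,60:260],(400,300),interpolation=cv2.INTER_CUBIC)])
cv2.imwrite("pics/m2.png",m)
```

```text
[ 0.51393837 -0.28222682  0.28752253] [ 0.15234939  1.55900428 -0.15175894]
shift [ 0.45 -0.94 -0.25] turn [-0.08  0.36 -0.06]
(-17, 38, 258) [416. 203.]
(-17, -38, 258) [400. 352.]
(0, 38, 230) [429. 188.]
(0, -38, 230) [414. 320.]
(89, 38, 242) [626. 193.]
(89, -38, 242) [589. 332.]
(-17, 38, 258) [163. 191.]
(-17, -38, 258) [134. 179.]
(0, 38, 230) [161. 205.]
(0, -38, 230) [133. 193.]
(89, 38, 242) [131. 232.]
(89, -38, 242) [102. 219.]
```

View pics/m2.png

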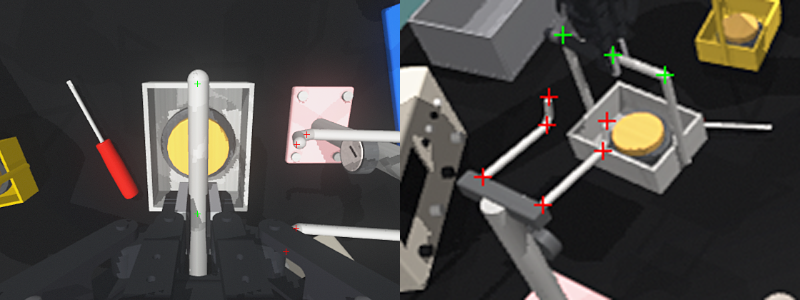

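Request:
{"method": "step_arm", "body": {"moves": [[[0,-0.4,-0.1],[0,0,0],0],[[0,-0.9,-0.2],[0,0.3,0],0],[[0,-0.9,-0.2],[0,0.3,0],0],[[0,-0.9,0.8],[0,0.3,0],0],[[0,-0.9,2.2],[0,0.3,0],0],[[0,-0.9,3.8],[0,0.3,0],0],[[0,-0.9,5.4],[0,0.3,0],0],[[0,-0.9,6.8],[0,0.3,0],0],[[0,-0.9,7.6],[0,0.3,0],0],[[0,-0.9,7.7],[0,0.3,0],0]]}}

```text
t: 7.78
tool_pos: [0.5892, -0.306, 0.2875]
tool_rot: [0.153, 1.564, -0.151]
contact_force: [-0.9, 0.8, -2.8]
opening: 0.0076
```

Request:
{"method": "step_arm", "body": {"moves": [[[0,0,0],[0,0,0],0],[[0,0,0],[0,0,0],0],[[0,0,0],[0,0,0],0],[[0.5,0,0],[0,0,0],0],[[1,0,0],[0,0,0],0],[[1.5,0,0],[0,0,0],0],[[2,0,0],[0,0,0],0],[[2,0,0],[0,0,0],0],[[2,0,0],[0,0,0],0],[[2,0,0],[0,0,0],0]]}}

```text
t: 8.62
tool_pos: [0.5892, -0.306, 0.2675]
tool_rot: [0.153, 1.564, -0.151]
contact_force: [-0.4, 0.2, -3.2]
opening: 0.0079
```

Run:
```python
from fit import *
plan((.5882,-.3063,.237),-11.03)
w=cams.get_image("wrist");sc=cams.get_image("scene")
m=np.hstack([cv2.resize(w["pixels"],(400,300)),cv2.resize(sc["pixels"][130:280,60:260],(400,300),interpolation=cv2.INTER_CUBIC)])
cv2.imwrite("pics/m3.png",m)
```

```text
shift [ 3.05 -0.05 -0.1 ] turn [-0.04  0.07 -0.08]
```

View pics/m3.png

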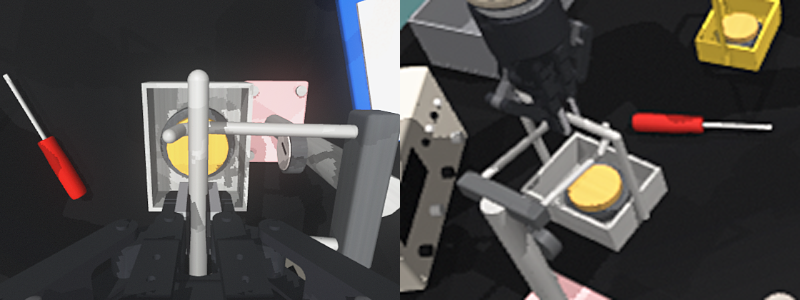

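Request:
{"method": "step_arm", "body": {"moves": [[[0.5,0,0],[0,0,0],0],[[1,0,0],[0,0,0],0],[[1.5,0,0],[0,0,0],0],[[2,0,0],[0,0,0],0],[[2.3,0,0],[0,0,0],0],[[2.4,0,0],[0,0,0],0],[[2.5,0,0],[0,0,0],0],[[2.6,0,0],[0,0,0],0],[[2.7,0,0],[0,0,0],0],[[2.7,0,0],[0,0,0],0]]}}

```text
t: 9.55
tool_pos: [0.5897, -0.3062, 0.2414]
tool_rot: [0.152, 1.563, -0.151]
contact_force: [0.8, -0.2, -2.1]
opening: 0.0077
```

Request:
{"method": "step_arm", "body": {"moves": [[[0.1,0,0],[0,0,0],0],[[0.15,0,0],[0,0,0],0],[[0.2,0,0],[0,0,0],0],[[0.25,0,0],[0,0,0],0],[[0.3,0,0],[0,0,0],0],[[0.35,0,0],[0,0,0],0],[[0.4,0,0],[0,0,0],0],[[0.4,0,0],[0,0,0],0],[[0.4,0,0],[0,0,0],0],[[0.4,0,0],[0,0,0],0]]}}

```text
t: 10.38
tool_pos: [0.5908, -0.3068, 0.24]
tool_rot: [0.15, 1.558, -0.153]
contact_force: [1.6, 0.1, 6.5]
opening: 0.0082
```

Request:
{"method": "step_arm", "body": {"moves": [[[0,0,0],[0,0,0],0.2],[[0,0,0],[0,0,0],0.4],[[0,0,0],[0,0,0],0.6],[[0,0,0],[0,0,0],0.6],[[0,0,0],[0,0,0],0.6],[[0,0,0],[0,0,0],0.6],[[0,0,0],[0,0,0],0.6],[[0,0,0],[0,0,0],0.6],[[0,0,0],[0,0,0],0.6],[[0,0,0],[0,0,0],0.6]]}}

```text
t: 11.22
tool_pos: [0.5909, -0.3068, 0.24]
tool_rot: [0.15, 1.558, -0.153]
contact_force: [0.3, 0.5, 0.4]
opening: 0.0511
```

Request:
{"method": "step_arm", "body": {"moves": [[[-0.5,0,0],[0,0,0],0.6],[[-1.5,0,0],[0,0,0],0.6],[[-3,0,0],[0,0,0],0.6],[[-5,0,0],[0,0,0],0.6],[[-7,0,0],[0,0,0],0.6],[[-9,0,0],[0,0,0],0.6],[[-11,0,0],[0,0,0],0.6],[[-13,0,0],[0,0,0],0.6],[[-14,0,0],[0,0,0],0.6],[[-14,0,0],[0,0,0],0.6]]}}

```text
t: 12.05
tool_pos: [0.5907, -0.3071, 0.3857]
tool_rot: [0.147, 1.551, -0.155]
contact_force: [0.6, -0.3, -0.1]
opening: 0.0512
```

Run:
```python
from fit import *
w=cams.get_image("wrist");sc=cams.get_image("scene")
m=np.hstack([cv2.resize(w["pixels"],(400,300)),cv2.resize(sc["pixels"][130:280,60:260],(400,300),interpolation=cv2.INTER_CUBIC)])
cv2.imwrite("pics/m4.png",m)
plan((.5794,.2995,.25),74);plan((.5794,.2995,.25),-106)
print(ctrl.get_obs()["q"].round(2))
```

```text
shift [ 12.89  59.29 -12.77] turn [-85.07   0.33   0.4 ]
shift [ 12.89  59.29 -12.77] turn [94.93  0.41 -0.34]
[-0.59  0.1   1.35  0.    1.69 -0.4 ]
```

View pics/m4.png

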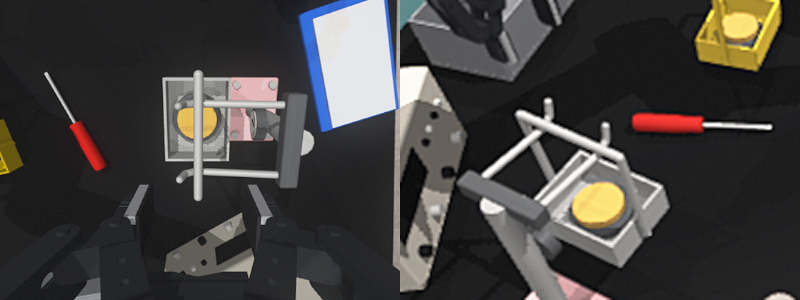

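Request:
{"method": "step_arm", "body": {"moves": [[[0.5,3,-0.6],[-4,0,0],0.6],[[1.3,6.5,-1.4],[-9,0,0],0.6],[[2.1,10,-2.2],[-14,0,0],0.6],[[3,13.8,-3],[-20,0,0],0.6],[[3.8,17.5,-3.8],[-25,0,0],0.6],[[4.6,21.2,-4.6],[-31,0,0],0.6],[[5.4,25,-5.4],[-36,0,0],0.6],[[6.2,28.8,-6.2],[-42,0,0],0.6],[[7,32.5,-7],[-47,0,0],0.6],[[7.8,36,-7.8],[-52,0,0],0.6]]}}

```text
t: 12.98
tool_pos: [0.5818, 0.0636, 0.299]
tool_rot: [-0.565, 1.493, 0.559]
contact_force: [0.9, -0.4, 0.0]
opening: 0.0515
```

```bash
python3 -c "
from h import *
plan((.5794,.2995,.22),74)"
```

```text
shift [ 7.84 17.94 15.34] turn [-3.28e+01  2.00e-02  3.00e-01]
```

Request:
{"method": "step_arm", "body": {"moves": [[[1.1,2.6,2.2],[-5,0,0],0.6],[[2.2,5.2,4.4],[-10,0,0],0.6],[[3.4,7.8,6.6],[-15,0,0],0.6],[[4.5,10.4,8.8],[-20,0,0],0.6],[[5.6,13,11],[-25,0,0],0.6],[[6.7,15.4,13.2],[-30,0,0],0.6],[[7.8,17.9,15.3],[-32.8,0,0.3],0.6],[[7.8,17.9,15.3],[-32.8,0,0.3],0.6],[[7.8,17.9,15.3],[-32.8,0,0.3],0.6],[[7.8,17.9,15.3],[-32.8,0,0.3],0.6]]}}

```text
t: 13.82
tool_pos: [0.5787, 0.2985, 0.2189]
tool_rot: [-1.001, 1.331, 1.002]
contact_force: [-0.4, 1.0, 0.8]
opening: 0.0511
```

Run:
```python
from fit import *
w=cams.get_image("wrist");im=w["pixels"].copy();cv2.imwrite("pics/wk.png",im)
K=[.5794,.2995,np.radians(-15.93)]
for P in [(0,0,101),(22,7,101),(22,-7,101),(-22,7,101),(-22,-7,101),(67.5,75,55),(67.5,-75,55),(-67.5,75,55),(-67.5,-75,55)]:
    u=proj(w,W(K,P));print(P,u.round(0));cv2.drawMarker(im,tuple(int(v) for v in u),(0,0,255),0,8,1)
r=finder.tip_of("wrist","knob_grip");print([(x["at"],x["conf"],onz(w,x["at"],.084)) for x in r]); plan((.5794,.2995,.22),74)
cv2.imwrite("pics/wk2.png",im)
```

```text
(0, 0, 101) [279. 209.]
(22, 7, 101) [289. 239.]
(22, -7, 101) [269. 239.]
(-22, 7, 101) [289. 177.]
(-22, -7, 101) [268. 177.]
(67.5, 75, 55) [367. 270.]
(67.5, -75, 55) [191. 270.]
(-67.5, 75, 55) [378. 105.]
(-67.5, -75, 55) [178. 106.]
[([281.7, 207.0], 0.63, array([0.58328589, 0.30073968, 0.084     ]))]
shift [0.04 0.06 0.15] turn [-0.08  0.01  0.01]
```

View pics/wk2.png

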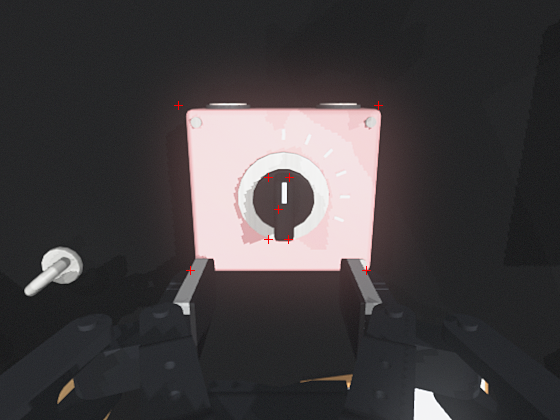

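Request:
{"method": "step_arm", "body": {"moves": [[[3,-0.14,0.43],[0,0,0],0.6],[[6,-0.14,0.43],[0,0,0],0.6],[[9,-0.14,0.43],[0,0,0],0.6],[[11.5,-0.14,0.43],[0,0,0],0.6],[[12.9,-0.14,0.43],[0,0,0],0.6],[[12.9,-0.14,0.43],[0,0,0],0.6],[[12.9,-0.14,0.43],[0,0,0],0.6],[[12.9,-0.14,0.43],[0,0,0],0.4],[[12.9,-0.14,0.43],[0,0,0],0.3],[[12.9,-0.14,0.43],[0,0,0],0.25]], "grip_force": 40}}

```text
t: 14.75
tool_pos: [0.5835, 0.3021, 0.0939]
tool_rot: [-1.0, 1.325, 0.998]
contact_force: [1.3, 0.2, -0.5]
opening: 0.0218
```

Request:
{"method": "step_arm", "body": {"moves": [[[0,0,0],[0,0,0],0.2],[[0,0,0],[0,0,0],0.15],[[0,0,0],[0,0,0],0.1],[[0,0,0],[0,0,0],0],[[0,0,0],[0,0,0],0],[[0,0,0],[0,0,0],0],[[0,0,0],[0,0,0],0],[[0,0,0],[0,0,0],0],[[0,0,0],[0,0,0],0],[[0,0,0],[0,0,0],0]]}}

```text
t: 15.58
tool_pos: [0.584, 0.3017, 0.0956]
tool_rot: [-1.001, 1.325, 0.997]
contact_force: [-2.6, -3.2, 5.5]
opening: 0.0132
```

Run:
```python
from h import *
s=ctrl.get_obs();p,q=tool();print(p,s["opening"],q.inv().apply(s["contact_force"]),s["wrist_torque"]);plan(p,74.07)
```

```text
[0.58400603 0.30173223 0.0955556 ] 0.013236917314738191 [-5.55608145  1.60839943 -3.83602743] [-0.58371088  0.4267884   0.05874285]
shift [0. 0. 0.] turn [-0.15  0.11  0.26]
```

Request:
{"method": "step_arm", "body": {"moves": [[[0,0,0],[0,0,0],0],[[0,0,0],[0,0,0],0],[[0,0,0],[2,0,0],0],[[0,0,0],[4,0,0],0],[[0,0,0],[6,0,0],0],[[0,0,0],[8,0,0],0],[[0,0,0],[10,0,0],0],[[0,0,0],[11.2,0,0],0],[[0,0,0],[11.2,0,0],0],[[0,0,0],[11.2,0,0],0]], "grip_force": 80}}

```text
t: 16.42
tool_pos: [0.5839, 0.3014, 0.0957]
tool_rot: [-0.854, 1.393, 0.85]
contact_force: [-2.2, -3.7, 3.6]
opening: 0.0126
```

```bash
cat > k.py <<'E'
from h import *
s=ctrl.get_obs();p,q=tool();z=q.as_matrix()[:,2]
print("t",s["t"],p.round(4),"open",round(s["opening"],4),"F tool",q.inv().apply(s["contact_force"]).round(1),"Tz",s["wrist_torque"].round(3),"turned",round(74.07-np.degrees(np.arctan2(z[1],z[0])),2))
E
python3 k.py
```

```text
t 16.4167 [0.5839 0.3014 0.0957] open 0.0126 F tool [-3.6  0.2 -4.3] Tz [-0.653  0.377  0.112] turned 11.3
```

Request:
{"method": "step_arm", "body": {"moves": [[[0,0,0],[2,0,0],0],[[0,0,0],[4,0,0],0],[[0,0,0],[6,0,0],0],[[0,0,0],[8,0,0],0],[[0,0,0],[10,0,0],0],[[0,0,0],[11.2,0,0],0],[[0,0,0],[11.2,0,0],0],[[0,0,0],[11.2,0,0],0],[[0,0,0],[11.2,0,0],0],[[0,0,0],[11.2,0,0],0]]}}

```text
t: 17.25
tool_pos: [0.5837, 0.3011, 0.0957]
tool_rot: [-0.705, 1.451, 0.701]
contact_force: [-3.1, -4.0, 3.8]
opening: 0.0125
```

```bash
python3 k.py
```

```text
t 17.25 [0.5837 0.3011 0.0957] open 0.0125 F tool [-3.8 -0.1 -5. ] Tz [-0.716  0.444  0.025] turned 22.46
```

Request:
{"method": "step_arm", "body": {"moves": [[[0,0,0],[2,0,0],0],[[0,0,0],[4,0,0],0],[[0,0,0],[6,0,0],0],[[0,0,0],[8,0,0],0],[[0,0,0],[10,0,0],0],[[0,0,0],[11.2,0,0],0],[[0,0,0],[11.2,0,0],0],[[0,0,0],[11.2,0,0],0],[[0,0,0],[11.2,0,0],0],[[0,0,0],[11.2,0,0],0]]}}

```text
t: 18.08
tool_pos: [0.5835, 0.3009, 0.0957]
tool_rot: [-0.555, 1.497, 0.55]
contact_force: [-3.6, -4.1, 2.9]
opening: 0.0123
```

```bash
python3 k.py
```

```text
t 18.0833 [0.5835 0.3009 0.0957] open 0.0123 F tool [-2.9 -0.8 -5.4] Tz [-0.757  0.502  0.095] turned 33.59
```

Request:
{"method": "step_arm", "body": {"moves": [[[0,0,0],[2,0,0],0],[[0,0,0],[4,0,0],0],[[0,0,0],[6,0,0],0],[[0,0,0],[8,0,0],0],[[0,0,0],[10,0,0],0],[[0,0,0],[11.4,0,0],0],[[0,0,0],[11.4,0,0],0],[[0,0,0],[11.4,0,0],0],[[0,0,0],[11.4,0,0],0],[[0,0,0],[11.4,0,0],0]]}}

```text
t: 18.92
tool_pos: [0.5833, 0.3006, 0.0957]
tool_rot: [-0.401, 1.532, 0.396]
contact_force: [-3.9, -4.6, 2.8]
opening: 0.0123
```

```bash
python3 k.py
```

```text
t 18.9167 [0.5833 0.3006 0.0957] open 0.0123 F tool [-2.8 -2.2 -5.6] Tz [-0.645  0.503  0.005] turned 44.95
```

Request:
{"method": "step_arm", "body": {"moves": [[[0,0,0],[2,0,0],0],[[0,0,0],[4,0,0],0],[[0,0,0],[6,0,0],0],[[0,0,0],[8,0,0],0],[[0,0,0],[10,0,0],0],[[0,0,0],[11.2,0,0],0],[[0,0,0],[11.2,0,0],0],[[0,0,0],[11.2,0,0],0],[[0,0,0],[11.2,0,0],0],[[0,0,0],[11.2,0,0],0]]}}

```text
t: 19.75
tool_pos: [0.583, 0.3005, 0.0957]
tool_rot: [-0.249, 1.556, 0.244]
contact_force: [-3.1, -3.6, 3.8]
opening: 0.0125
```

```bash
python3 k.py
```

```text
t 19.75 [0.583  0.3005 0.0957] open 0.0125 F tool [-3.8 -2.5 -4. ] Tz [-0.65   0.517  0.152] turned 56.08
```

Request:
{"method": "step_arm", "body": {"moves": [[[0,0,0],[2,0,0],0],[[0,0,0],[4,0,0],0],[[0,0,0],[6,0,0],0],[[0,0,0],[8,0,0],0],[[0,0,0],[10,0,0],0],[[0,0,0],[11.2,0,0],0],[[0,0,0],[11.2,0,0],0],[[0,0,0],[11.2,0,0],0],[[0,0,0],[11.2,0,0],0],[[0,0,0],[11.2,0,0],0]]}}

```text
t: 20.58
tool_pos: [0.5826, 0.3003, 0.0957]
tool_rot: [-0.096, 1.568, 0.091]
contact_force: [-3.1, -3.4, 3.7]
opening: 0.0122
```

```bash
python3 k.py
python3 - <<'E'
from h import *
w=cams.get_image("wrist");sc=cams.get_image("scene");tp=cams.get_image("top")
z=lambda i,w,h:cv2.resize(i,(w,h),interpolation=cv2.INTER_CUBIC)
m=np.vstack([np.hstack([z(w["pixels"][60:360,80:480],400,300),z(sc["pixels"][130:280,60:260],400,300)]),np.hstack([z(tp["pixels"],400,300),z(sc["pixels"],400,300)])])
cv2.imwrite("pics/m5.png",m)
E
```

```text
t 20.5833 [0.5826 0.3003 0.0957] open 0.0122 F tool [-3.7 -3.  -3.5] Tz [-0.652  0.465  0.05 ] turned 67.23
```

View pics/m5.png

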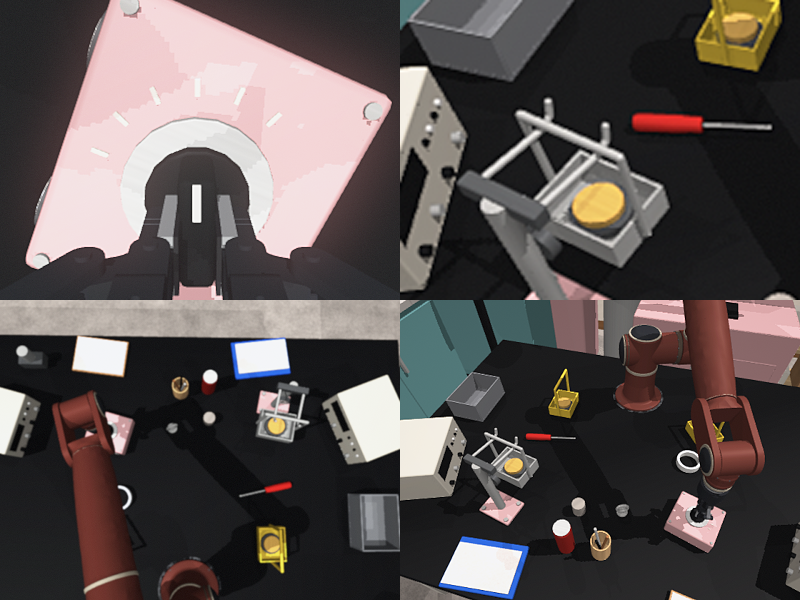

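```bash
python3 -c "
from h import *
print(ctrl.finish_job())"; python3 k.py
```

```text
the job is handed in; nothing more can be done
None
the job is handed in; nothing more can be done
```

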